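# Roll out a brass tube to the stop under a rolling block

## Robot

A 6-joint arm with a two-finger parallel gripper is mounted at the origin on the work surface. World frame = base frame: x ahead of the robot, y to its left, z up, the work surface at z = 0. Lengths are in m, angles in rad, forces in N, time in s.
With the tool pointing down it reaches from about 0.35 to 0.975 m from the base axis. Payload 4.9 kg.
Tool frame: the origin (TCP) lies midway between the tips of the shut fingers; the grasp point (between the pads) lies 19 mm behind it; z points along the fingers, y is the line along which they close (so a half turn about z gives the same grasp; the last joint's range is limited). The gripper opens to 85 mm and grips with 20 to 120 N. Pads are 22 mm wide; open, the fingers measure 114 mm over their backs; the gripper's body (76 mm by 85 mm) begins 54 mm behind the grasp point. The pads swing forward as they close: fully open they stand 13 mm farther back than shut.
Start: joints at [-1.277, 0.053, 1.613, -0, 1.476, -0.119], TCP at [0.251, -0.572, 0.231] pointing down, gripper open.
Joint ranges: [-3.01, 3.01], [-1.01, 2.22], [0.06, 2.58], [-1.02, 4.17], [0.09, 2.62], [-3.14, 3.14]. Speed limits (rad/s): [2.57, 2.57, 3.14, 3.14, 3.14, 3.14].

## Interface

Orientations are given as a unit quaternion [w, x, y, z].
In Python, from plant import * gives the robot as it stands.
- The arm moves only by the tool jog_arm, never from a script. Its argument "targets" is a list of rows, each a list of 3 entries, a list of its own where there are three numbers: the shift along the tool's x, y, z in units of 25 mm (1.0 is 25 mm), then the turn, a rotation vector about the tool's x, y, z in units of 8 degrees (1.0 is 8 degrees), then the opening in per cent of the stroke, from 0 (shut) to 100 (fully open). A call has 1 to 8 rows; each row is the pose to reach, as a shift and turn from the pose commanded when the call began, along the tool's axes at that moment; what a row does not reach only later rows make up. A row lasts 1/8 s, in which the tool goes at most 62.5 mm and 10.7 degrees, less where a joint would pass 70% of its speed; a pose out of reach is approached as far as the arm can. A call with a gripper value outside its range is refused whole. The fingers move at their own pace and stop on an object; the grip force is fixed at half the most. Time passes only in rows, so rows that repeat a pose let the fingers close. It gives the time, the measured TCP pose, the force, the opening and the grip force at its end, in the units of the state.
- state(): the state, without advancing time (a new reading comes with each control period).
- grab_frame(name): name is "scene" or "side" or "wrist"; returns (picture, depth): 420x560x3 uint8, red, green, blue; 420x560 float32, m along the optical axis (not along the pixel's ray), 0 where there is no reading.
- camera_params(name): a dict with "fovy" (degrees; the focal length in pixels is half the picture's height over the tangent of half this angle, whatever the lens; pixels are square), "cx", "cy" (the principal point, pixels), "dist" ([k1, k2, p1, p2, k3] as OpenCV has them; the pictures are not rectified), "rvec" (rotation vector, rad) and "tvec" (3), from world to camera coordinates, as OpenCV has them; the wrist camera has in their place "hand_eye" (4x4, takes a point from camera to tool coordinates, whose origin is the TCP and whose axes are the flange's). Camera axes: x right, y down, z forward; pixel columns grow to the right and rows downward; lengths in m; the calibration is good to about 2 mm. A picture is of the moment at which its call begins: read the wrist's pose just before it. camera_params takes no time and is no camera call.
- job_done(): hands the job in; it is judged then, once.
The state is a dict: "time": time; "joint_pos": joint angles; "joint_vel": joint speeds; "joint_efforts": joint torques, N m; "tool_pos": TCP position; "tool_rot": TCP orientation; "contact_force": force on the tool from outside, world axes, zero at the start; "ft_torque": the same for the moment, N m; "gripper_width": opening from 0.0 (shut) to 1.0 (fully open); "grasp_force": force on a finger pad.
Only numpy, scipy, OpenCV 4.12 (cv2) and the standard library are available. Lean on these libraries where they do the work, as an engineer would, in place of code of your own. Each camera call takes 0.05 s, during which the arm holds its last target. There are 200 camera calls.

## Task

Roll the brass tube out along the goldsmith's steel bench plate: pick up the hardwood rolling block by its handle, lay its flat sole on top of the tube and roll the tube under it until it lies square against the stop bar, pressing with about 8 N as it rolls and when it meets the bar, never more than 18 N or the thin wall dents. Do not touch the tube with the gripper, lift it, or shove it with the edge of the block. Then put the block back sole down in the middle of its cork pad, with the tube left at the stop and the other things on the bench undisturbed.

Things in the scene. Friction and masses are not known exactly. Their poses are not given: they have to be found in the camera images.
- plate_board: fixed pale wooden board 270 x 180 mm (its x, y), top 10 to 16 mm above the bench; origin at its top's centre. It carries on screw feet a dark steel plate 240 x 160 x 12 mm, its top 18 mm above the board's; the feet are badly set: the plate slopes along x, up or down, up to 0.025 rad about x = +13 mm. An aluminium stop bar 14 mm thick, 150 long, 14 high is screwed across its +x end
- stop_face (a point): the middle of the foot of the stop bar's face towards the tube, were the plate level: at x = +85, y = 0, z = +18 mm in the board's frame; axes as the board's: x points into the bar, y along it. Once the tube meets the bar the sole drags on it: the block feels 2 to 5 N backwards, and the press grows by 5 to 15 N if its height is not eased
- tube: loose thin-walled brass tube lying on the plate's top, 24 mm outside diameter, 110 mm long, about 70 g; origin at its centre, on its axis; its y is its axis (x, z turn as it rolls). It starts 40 to 80 mm short of the bar, up to 0.15 rad out of square. At the bar its centre is at board x = +73 mm. Rolled under the block, it advances half as far as the block
- rolling_block: rigid hardwood block, 140 g: pale flat sole plate 110 mm long (its x, the rolling direction) by 70 mm wide (y) by 16 mm thick, and a dark handle ridge across its middle, 24 mm thick (x), 60 mm long (y), rising from 16 to 54 mm above the sole; origin at the centre of the sole's underside, z up. Grip the ridge from above across its 24 mm. 0.5 mm too low presses with 10 N
- sole (a point): the centre of the underside of the rolling block's sole. Pushing the block faster than about 30 mm/s, or in jerks, adds jolts of several N to its press on the tube
- cork_pad: fixed cork pad 150 x 110 x 6 mm, the block's place; origin at the centre of its underside
- honeycomb: bystander: black honeycomb soldering block 140 x 90 x 13 mm with golden domes on it, about 25 mm high; origin at the centre of its underside
- third_hand: bystander: round heavy base 72 mm across with a brass post and a pair of steel tweezers reaching 115 mm out along its x, 100 mm high; origin at the centre of its underside
- solder_dish: bystander: white ceramic dish 64 mm across, 22 mm high; origin at the centre of its underside
- needle_file: bystander: needle file with wooden handle lying on the bench, 200 mm long along its x, 9 mm high; origin at its middle on the bench
Things that resemble listed ones, but are neither listed nor needed, are in the scene too. There is more than one size of the tube; the job needs the smaller. Of the things shaped like the rolling_block, the wooden one is meant.

How it is judged:
On the way, in this order (a step that is already met when the one before it is completed fails the run):
1. the rolling block is lifted off its cork pad (z of sole in the frame of cork_pad above 0.025 m and contact force between the fingers and rolling_block above 1 N), for 0.1 s.
2. the tube, pressed with 4 N or more, has rolled 20 mm under the flat sole and is still turning (contact force between rolling_block and tube above 4 N and angular speed of tube above 0.2 rad/s and distance of tube from where it was at the start of the episode above 0.02 m and angle between rolling_block's own z axis and vertical below 0.12 rad and x of tube in the frame of plate_board below 0.068 m), for 0.04 s.
3. the block, still pressing with 4 N or more, holds the tube square against the stop bar (contact force between rolling_block and tube above 4 N and x of tube in the frame of plate_board above 0.0705 m and angle between the y axis of tube and the y axis of plate_board, either way round below 0.05 rad), for 0.2 s.
At the end, for the whole second after the job is handed in: the tube lies at rest on the plate against the stop bar (gap at most 3 mm at its centre, square within 0.05 rad, within 40 mm of the bar's middle) and the rolling block stands sole down, released and at rest, on the cork pad, centred within 25 mm (x of tube in the frame of plate_board between 0.07 and 0.075 m and z of tube in the frame of plate_board between 0.025 and 0.035 m and y of tube in the frame of plate_board between -0.04 and 0.04 m and angle between the y axis of tube and the y axis of plate_board, either way round below 0.05 rad and linear speed of each of tube, rolling_block below 0.01 m/s and horizontal distance between rolling_block and cork_pad below 0.025 m and z of sole in the frame of cork_pad below 0.009 m and angle between rolling_block's own z axis and vertical below 0.06 rad); the robot touches nothing.
It fails at once if the block presses the tube with more than 18 N (contact force between rolling_block and tube above 18 N).
It fails at once if the gripper or arm touches the tube (contact force between any of the arm, the fingers and tube above 0.5 N).
It fails at once if the tube is lifted off the plate (z of tube in the frame of plate_board above 0.04 m).
It fails at once if the tube is shoved with the edge of the block instead of rolled under its sole (contact force between rolling_block and tube above 1 N and z of sole in the frame of plate_board below 0.036 m).
It fails at once if a bystander is moved more than 15 mm (distance of any of honeycomb, third_hand, solder_dish, needle_file from where it was at the start of the episode above 0.015 m).
It also fails if it takes over 72 s, if anything falls off the work surface, if the arm or the gripper's body presses on something with over 40 N, if the wrist force passes 120 N, or if a joint passes its speed limit or range.

## Working session

There is one attempt and no reset: what is moved stays moved. The work goes in short steps, Python scripts to look and compute and a tool call to move; the robot and the scene stay as the last step left them, time stands still between calls to the robot, and variables do not carry over. Pictures are saved under pics/ and viewed, at most 10 in all, crops included, and the job is handed in when it is done.

Besides the shell and the picture viewer there is one more tool, called after "Emit:" as name(argument=value, ...), one argument or row to a line, values as JSON. jog_arm: Moves the arm, as the interface text tells. Its arguments: {"type":"object","properties":{"targets":{"type":"array"}},"required":["targets"]}

```bash
ls; mkdir -p pics
python3 - <<'E'
from plant import *
import cv2,numpy as np
for n in ("scene","side"):
    im,d=grab_frame(n); cv2.imwrite(f"pics/{n}0.png",im[:,:,::-1]); np.savez(f"{n}0.npz",im=im,d=d); print(n,camera_params(n),(d>0).mean())
print(camera_params("wrist")); print(state())
E
```

```text
pics
scene {'fovy': 55.53447899667413, 'cx': 287.8313441441581, 'cy': 211.9796910713817, 'dist': array([0.04092671, 0.        , 0.        , 0.        , 0.        ]), 'rvec': array([ 2.22269965,  1.51295492, -0.41913269]), 'tvec': array([-0.20427511, -0.46630282,  1.33481422])} 0.9959311224489796
side {'fovy': 49.702466135717955, 'cx': 285.4478158336633, 'cy': 208.97369953876435, 'dist': array([-0.11717649,  0.        ,  0.        ,  0.        ,  0.        ]), 'rvec': array([ 2.43158225, -0.12825035,  0.04847781]), 'tvec': array([-0.59810286,  0.10362913,  1.10591466])} 0.9956079931972789
{'fovy': 67.1931327393037, 'cx': 277.23498428157455, 'cy': 210.1725267767956, 'dist': array([-0.0732348,  0.       ,  0.       ,  0.       ,  0.       ]), 'hand_eye': array([[-4.51700447e-05, -9.62212656e-01, -2.72299104e-01,
         7.04589496e-02],
       [ 9.99999998e-01, -3.08724698e-05, -5.67910919e-05,
         1.11184122e-03],
       [ 4.62385615e-05, -2.72299106e-01,  9.62212656e-01,
        -1.43966252e-01],
       [ 0.00000000e+00,  0.00000000e+00,  0.00000000e+00,
         1.00000000e+00]])}
{'time': 0.1, 'joint_pos': array([-1.27700511e+00,  5.32742749e-02,  1.61416921e+00, -2.09226498e-05,
        1.47600513e+00, -1.19024597e-01]), 'joint_vel': array([ 0.00036148, -0.00025147, -0.00297386, -0.0010781 ,  0.00051188,
       -0.00010968]), 'joint_efforts': array([ 9.84356848e-04, -3.94899809e+01, -3.71363711e+01, -1.27990024e-04,
        3.88400542e-03,  4.40502205e-06]), 'tool_pos': array([ 0.25055833, -0.57195487,  0.23018876]), 'tool_rot': array([-9.23531848e-04,  9.78772784e-01,  2.04946275e-01, -9.13606293e-05]), 'contact_force': array([0.44056587, 0.49324873, 0.14433546]), 'ft_torque': array([ 0.00407297,  0.03099469, -0.03045189]), 'grasp_force': 0.0, 'gripper_width': 1.0018822897475457}
```

View pics/scene0.png

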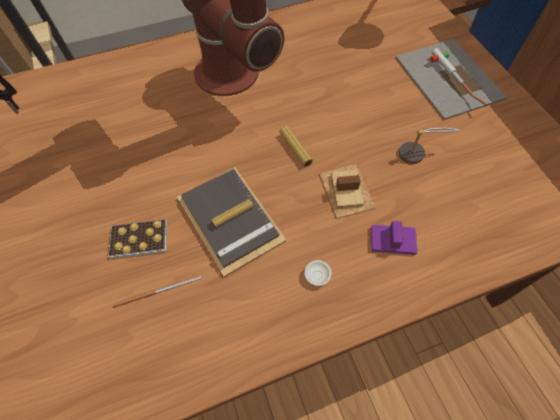

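View pics/side0.png

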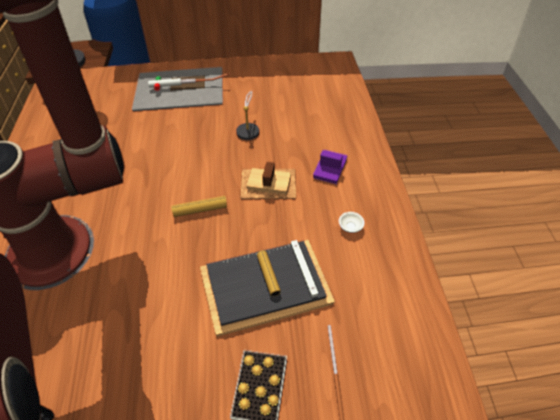

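The scene view shows these candidates:
- **Block:** the wooden one on the cork pad at (348,187), or the purple lookalike at (395,237). I choose the wooden one.
- **Tube:** the small one on the plate at (232,213), or the bigger one on the bench at (296,145). I choose the one on the plate.

The stop bar is at (246,241), the dish at (318,273), the file at (158,291), the honeycomb at (138,238) and the third hand at (412,152).

```bash
cat > h.py <<'E'
from plant import *
import cv2,numpy as np
from scipy.spatial.transform import Rotation as R
def cam(n,st=None):
    p=camera_params(n); f=210/np.tan(np.radians(p["fovy"]/2))
    K=np.array([[f,0,p["cx"]],[0,f,p["cy"]],[0,0,1]])
    if n=="wrist":
        q=st["tool_rot"]; T=np.eye(4);T[:3,:3]=R.from_quat([q[1],q[2],q[3],q[0]]).as_matrix();T[:3,3]=st["tool_pos"]
        M=T@p["hand_eye"]; return K,p["dist"],M[:3,:3],M[:3,3]
    Rm=cv2.Rodrigues(p["rvec"])[0]; return K,p["dist"],Rm.T,-Rm.T@p["tvec"]
def norm(c,uv): return cv2.undistortPoints(np.asarray(uv,float).reshape(-1,1,2),c[0],c[1]).reshape(-1,2)
def ray(c,uv,z):
    d=np.c_[norm(c,uv),np.ones(len(np.asarray(uv).reshape(-1,2)))]@c[2].T
    return c[3]+d*((z-c[3][2])/d[:,2])[:,None]
def cloud(c,d):
    v,u=np.mgrid[:420,:560]; n=norm(c,np.stack([u,v],-1)).reshape(420,560,2)
    return np.dstack([n,np.ones((420,560))])*d[...,None]@c[2].T+c[3]
E
python3 - <<'E'
from h import *
outs=[]
for n,(x0,y0,x1,y1) in (("scene",(170,155,290,275)),("scene",(310,150,430,270)),("side",(190,235,340,335)),("side",(225,135,375,235))):
    z=np.load(n+"0.npz"); outs.append(cv2.resize(z["im"][y0:y1,x0:x1],(400,300 if n=="side" else 300),interpolation=cv2.INTER_CUBIC))
cv2.imwrite("pics/crops.png",np.vstack([np.hstack(outs[:2]),np.hstack(outs[2:])])[:,:,::-1])
for n in("scene","side"):
    z=np.load(n+"0.npz"); P=cloud(cam(n),z["d"])
    pts={"scene":dict(bench=(100,200),plate=(215,195),plate2=(250,225),tube=(232,213),bar=(246,241),handle=(348,183),sole=(350,201),big=(296,145)),
         "side":dict(bench=(150,300),plate=(230,285),plate2=(285,270),tube=(268,272),bar=(305,268),handle=(268,170),sole=(282,184),big=(200,207))}[n]
    for k,(u,v) in pts.items(): print(n,k,P[v,u].round(4),z["im"][v,u])
E
```

```text
scene bench [ 0.3513 -0.4655 -0.0018] [175 121  78]
scene plate [ 0.4731 -0.1718  0.0305] [91 85 81]
scene plate2 [ 0.592  -0.1143  0.0291] [90 85 79]
scene tube [ 0.5567 -0.1475  0.0546] [175 146  83]
scene bar [ 0.6372 -0.1386  0.0415] [173 171 163]
scene handle [0.5826 0.1615 0.0542] [87 56 38]
scene sole [0.6195 0.1535 0.025 ] [202 175 125]
scene big [0.398  0.0895 0.0324] [174 145  82]
side bench [ 0.274  -0.1677  0.0025] [206 122  69]
side plate [ 0.4597 -0.1646  0.0339] [79 77 77]
side plate2 [ 0.5859 -0.137   0.0326] [76 75 75]
side tube [ 0.5463 -0.1525  0.0546] [205 165  81]
side bar [ 0.6307 -0.1436  0.0437] [245 246 238]
side handle [0.572  0.1638 0.0585] [116  65  40]
side sole [0.6068 0.1387 0.0269] [242 215 139]
side big [0.3883 0.0805 0.0261] [149 114  48]
```

View pics/crops.png

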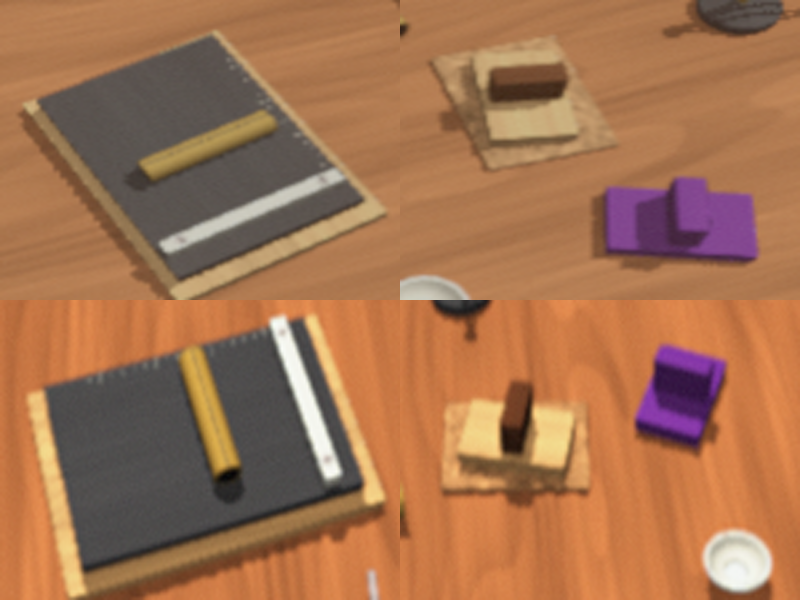

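The crops confirm the choice: the wooden block (dark ridge, pale sole) sits on the cork pad and the small tube is on the plate. Next I work out coarse poses.

Run:
```python
from h import *
def rect(c,m,z,name):
    n,l,s,_=cv2.connectedComponentsWithStats(m.astype(np.uint8)); 
    if n<2: print(name,"none");return
    k=1+s[1:,4].argmax(); cn=cv2.findContours((l==k).astype(np.uint8),0,2)[0][0].reshape(-1,2)
    W=ray(c,cn,z)[:,:2]; r=cv2.minAreaRect((W*1000).astype(np.float32)); print(name,np.round(r[0],1),np.round(r[1],1),round(r[2],1),s[k,4])
for n,(px,bx) in {"scene":((175,165,290,275),(315,160,380,218)),"side":((195,238,335,332),(238,155,300,200))}.items():
    z=np.load(n+"0.npz"); im=z["im"]; c=cam(n); hsv=cv2.cvtColor(im,cv2.COLOR_RGB2HSV).astype(int); H,S,V=[hsv[...,i] for i in range(3)]
    def box(b): m=np.zeros((420,560),bool); m[b[1]:b[3],b[0]:b[2]]=1; return m
    rect(c,box(px)&(S<40)&(V>140),.045,n+" bar");
    rect(c,box(px)&(S<80)&(V<125)|box(px)&(S<40)&(V>140),.031,n+" plate")
    rect(c,box(px)&(S>110)&(H<32)&(H>19)&(V>60),.043,n+" tube")
    rect(c,box(bx)&(V<130)&(S>90),.060,n+" handle(top)")
    rect(c,box(bx)&(S<115)&(V>185),.022,n+" sole")
```

```text
scene bar [ 632.  -137.8] [ 15.8 149.6] 11.2 357
scene plate [ 542.9 -155.9] [240.1 158. ] 11.1 4499
scene tube [ 547.7 -145.5] [ 25.9 110.1] 13.2 330
scene handle(top) [586.3 157.2] [63.3 43.2] 73.4 318
scene sole [604.7 167.6] [84.8 48.7] 74.2 333
side bar [ 628.  -139.7] [ 17.3 150.1] 11.2 412
side plate [ 537.2 -156. ] [235.6 166. ] 11.3 5836
side tube [ 545.1 -140.2] [ 19.5 107.8] 12.0 316
side handle(top) [559.7 114.9] [ 91.6 139.1] 13.9 460
side sole [609.1 162.5] [53.3 33.1] 84.0 113
```

Emit:
jog_arm(
  targets=[
    [[17.4,-10.8,0.4],[0,0,-6.25],100],
    [[17.4,-10.8,0.4],[0,0,-6.25],100],
    [[17.4,-10.8,0.4],[0,0,-6.25],100],
    [[17.4,-10.8,0.4],[0,0,-6.25],100],
    [[17.4,-10.8,0.4],[0,0,-6.25],100],
    [[17.4,-10.8,0.4],[0,0,-6.25],100],
    [[17.4,-10.8,0.4],[0,0,-6.25],100],
    [[17.4,-10.8,0.4],[0,0,-6.25],100],
  ],
)

```text
time: 1.1
tool_pos: [0.5347, -0.1586, 0.2212]
tool_rot: [-0.0, 0.8, 0.599, -0.0]
contact_force: [0.3, -1.3, -0.4]
gripper_width: 0.999
grasp_force: 0.0
```

Emit:
jog_arm(
  targets=[
    [[0,0,0],[0,0,0],100],
    [[0,0,0],[0,0,0],100],
    [[0,0,0],[0,0,0],100],
    [[0,0,0],[0,0,0],100],
  ],
)

```text
time: 1.6
tool_pos: [0.5335, -0.1618, 0.2215]
tool_rot: [0.0, 0.801, 0.599, -0.0]
contact_force: [0.7, 0.9, -0.7]
gripper_width: 1.0
grasp_force: 0.0
```

Run:
```python
from h import *
s=state(); im,d=grab_frame("wrist"); c=cam("wrist",s); np.savez("w1.npz",im=im,d=d); np.save("w1s.npy",s,allow_pickle=True)
cv2.imwrite("pics/w1.png",im[:,:,::-1])
P=cloud(c,d); g=P[...,2]
print([P[v,u].round(4) for v,u in ((60,60),(210,280),(350,500))])
```

```text
[array([0.3433, 0.0399, 0.0008]), array([ 0.5311, -0.1871,  0.0328]), array([ 0.5961, -0.1694,  0.2979])]
```

View pics/w1.png

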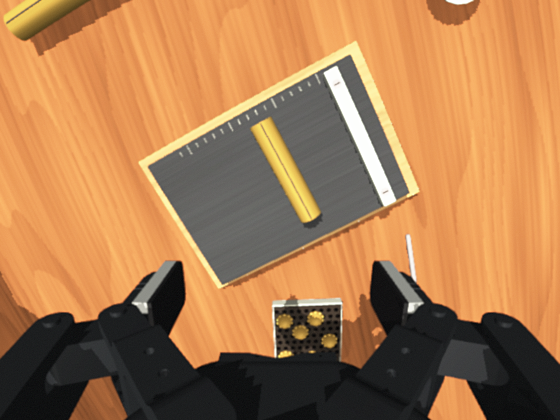

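The wrist view shows the whole plate: tube at (286,170), bar at (360,135), gripper fingers at the bottom edge. I measure the plate from it.

```bash
cat >> h.py <<'E'
def blob(m,seed):
    l=cv2.connectedComponents(m.astype(np.uint8))[1]; return l==l[seed[1],seed[0]]
def wrect(c,m,z):
    cn=max(cv2.findContours(m.astype(np.uint8),0,2)[0],key=len).reshape(-1,2)
    r=cv2.minAreaRect((ray(c,cn,z)[:,:2]*1000).astype(np.float32)); return np.round(r[0],1),np.round(r[1],1),round(r[2],2)
E
python3 - <<'E'
from h import *
z=np.load("w1.npz"); s=np.load("w1s.npy",allow_pickle=True).item(); im,d=z["im"],z["d"]; c=cam("wrist",s)
H,S,V=[x.astype(int) for x in cv2.split(cv2.cvtColor(im,cv2.COLOR_RGB2HSV))]
P=cloud(c,d)
bar=blob((S<40)&(V>140),(360,135)); tube=blob((S>110)&(H<30)&(V>110),(286,170)); pl=blob((V<120)&(S<110),(220,190))
for n,m,zz in (("bar",bar,.044),("tube",tube,.044),("plate",pl|bar|tube,.030)): print(n,m.sum(),wrect(c,m,zz))
Q=P[cv2.erode(pl.astype(np.uint8),np.ones((5,5)))>0]
A=np.c_[Q[:,:2]-[.54,-.156],np.ones(len(Q))]; k,*_=np.linalg.lstsq(A,Q[:,2],rcond=None); print("plane",k, "res",np.std(A@k-Q[:,2]))
a=np.radians(11.2); print("slope x,y",k[0]*np.cos(a)+k[1]*np.sin(a),-k[0]*np.sin(a)+k[1]*np.cos(a))
B=P[300:,:][(S[300:]>120)&(P[300:,:,2]<.02)]; 
for nm,(x0,y0,x1,y1) in dict(b1=(20,100,120,180),b2=(430,50,540,180),b3=(60,200,130,250)).items(): print(nm,P[y0:y1,x0:x1,2].mean())
for nm,m in (("bar",bar),("tube",tube)): print(nm,np.percentile(P[m][:,2],[5,50,90,98]))
E
```

```text
bar 2295 (array([ 631.2, -136.3]), array([ 15.5, 150. ]), 11.27)
tube 2581 (array([ 550. , -147.9]), array([ 23.9, 115.3]), 11.82)
plate 31389 (array([ 540.5, -155.3]), array([238.1, 159.1]), 11.17)
plane [-0.0111342   0.03394281  0.0325461 ] res 0.020042154896082534
slope x,y -0.004329293624723287 0.03545902008120608
b1 0.002641658708811905
b2 0.0031631277026946377
b3 0.0020693581761321773
bar [0.04079897 0.04396127 0.04502217 0.04575848]
tube [0.04731169 0.0535468  0.05544394 0.056245  ]
```

Run:
```python
from h import *
z=np.load("w1.npz"); s=np.load("w1s.npy",allow_pickle=True).item(); im,d=z["im"],z["d"]; c=cam("wrist",s)
H,S,V=[x.astype(int) for x in cv2.split(cv2.cvtColor(im,cv2.COLOR_RGB2HSV))]
P=cloud(c,d); a=np.radians(11.2); ex=np.array([np.cos(a),np.sin(a)]); ey=np.array([-ex[1],ex[0]]); o=np.array([.5405,-.1555])
X=(P[...,:2]-o)@ex; Y=(P[...,:2]-o)@ey; Z=P[...,2]
m=(abs(Y)<.07)&((X>-.11)&(X<-.03)|(X>.05)&(X<.08))&(V<120)&(Z<.04)&(Z>.02)
A=np.c_[X[m],Y[m],np.ones(m.sum())]; k=np.linalg.lstsq(A,Z[m],rcond=None)[0]; print("plane",k,np.std(A@k-Z[m]))
for x0 in np.arange(-.11,.08,.02): q=m&(abs(X-x0)<.01); print(round(x0,2),np.median(Z[q]) if q.any() else None)
for nm,m2,zz in (("tube",(S>110)&(H<30)&(V>110)&(Z>.042)&(Z<.06)&(abs(Y)<.075)&(X<.07)&(X>-.05),.044),("bar",(S<40)&(V>140)&(Z>.037)&(Z<.05)&(X>.07),.044)):
    v,u=np.nonzero(m2); W=ray(c,np.c_[u,v],zz)[:,:2]; W=np.c_[(W-o)@ex,(W-o)@ey]
    r=cv2.fitLine(W.astype(np.float32),cv2.DIST_L2,0,.01,.01).ravel(); ang=np.degrees(np.arctan2(-r[0]*np.sign(r[1]),abs(r[1])))
    print(nm,"mean in board",W.mean(0),"yaw rel",ang,"Y",W[:,1].min(),W[:,1].max(),"top z",np.percentile(Z[m2],95))
```

```text
plane [-0.01351266 -0.00023648  0.03132844] 0.0007323584614661123
-0.11 0.032691637766404935
-0.09 0.03253082535960594
-0.07 0.03227540217889474
-0.05 0.032032968038494786
-0.03 0.03184224047735468
-0.01 None
0.01 None
0.03 None
0.05 0.030578039149091657
0.07 0.030380535297313604
tube mean in board [0.01094784 0.00847437] yaw rel 0.6773131 Y -0.05104720117970561 0.06311349469439745 top z 0.05579812469180227
bar mean in board [0.09242962 0.00470834] yaw rel -0.020474402 Y -0.07376116732783382 0.07569636310030223 top z 0.0453305777437184
```

Emit:
jog_arm(
  targets=[
    [[12.9,-1.7,1.6],[0,0,0],100],
    [[12.9,-1.7,1.6],[0,0,0],100],
    [[12.9,-1.7,1.6],[0,0,0],100],
    [[12.9,-1.7,1.6],[0,0,0],100],
    [[12.9,-1.7,1.6],[0,0,0],100],
    [[12.9,-1.7,1.6],[0,0,0],100],
    [[12.9,-1.7,1.6],[0,0,0],100],
    [[12.9,-1.7,1.6],[0,0,0],100],
  ],
)

```text
time: 2.65
tool_pos: [0.5843, 0.1592, 0.1819]
tool_rot: [0.0, 0.801, 0.599, 0.0]
contact_force: [-0.2, -0.5, 0.8]
gripper_width: 1.003
grasp_force: 0.0
```

Run:
```python
from h import *
s=state(); im,d=grab_frame("wrist"); c=cam("wrist",s); np.savez("w2.npz",im=im,d=d); np.save("w2s.npy",s,allow_pickle=True)
cv2.imwrite("pics/w2.png",im[:,:,::-1]); print(s["joint_vel"].round(3),s["tool_pos"],s["tool_rot"],s["joint_pos"])
H,S,V=[x.astype(int) for x in cv2.split(cv2.cvtColor(im,cv2.COLOR_RGB2HSV))]
P=cloud(c,d); Z=P[...,2]; near=np.hypot(P[...,0]-.585,P[...,1]-.16)<.1
for n,lo,hi,zz in (("handle",.054,.068,.061),("sole",.018,.029,.0225),("pad",.004,.012,.0065)):
    m=near&(Z>lo)&(Z<hi)
    k=cv2.connectedComponentsWithStats(m.astype(np.uint8)); m=k[1]==1+k[2][1:,4].argmax(); print(n,m.sum(),np.median(Z[m]),wrect(c,m,zz))
```

```text
[-0.007 -0.006  0.002  0.003 -0.002  0.004] [0.58427222 0.1591682  0.18186035] [3.25206940e-04 8.01025583e-01 5.98630027e-01 8.52084598e-07] [ 1.43393572e-01  4.17232495e-02  1.70791471e+00 -5.79755734e-04
  1.39164232e+00  4.30713561e-01]
handle 1852 0.06115284879513233 (array([575.3, 167.5]), array([59.3, 23.6]), 73.48)
sole 6142 0.023341796938564002 (array([575.4, 167.1]), array([ 70.5, 110.2]), 74.12)
pad 7082 0.007301846101167908 (array([574.1, 168.6]), array([110.5, 150.2]), 84.71)
```

View pics/w2.png

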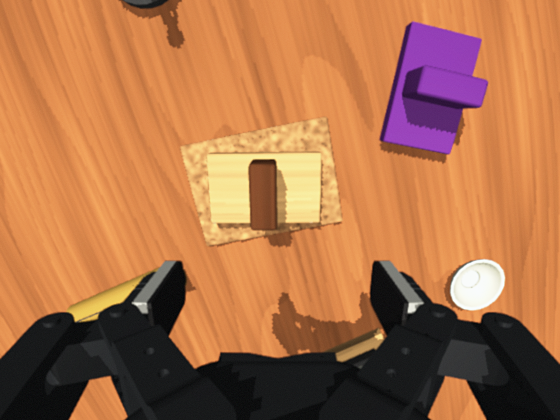

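The close view shows the block at (265,190) on its pad, with the handle between and well ahead of the fingers. Its centre is about (575.4,167.2) mm and its yaw -16.2°, which the tool already matches.

Emit:
jog_arm(
  targets=[
    [[0.21,-0.43,1.0],[0,0,0],100],
    [[0.21,-0.43,2.5],[0,0,0],100],
    [[0.21,-0.43,4.0],[0,0,0],100],
    [[0.21,-0.43,5.2],[0,0,0],100],
    [[0.21,-0.43,5.9],[0,0,0],100],
    [[0.21,-0.43,6.08],[0,0,0],100],
    [[0.21,-0.43,6.08],[0,0,0],100],
    [[0.21,-0.43,6.08],[0,0,0],0],
  ],
)

```text
time: 3.7
tool_pos: [0.5764, 0.169, 0.0312]
tool_rot: [0.001, 0.8, 0.599, 0.001]
contact_force: [0.1, -0.4, 0.9]
gripper_width: 0.814
grasp_force: 0.0
```

Emit:
jog_arm(
  targets=[
    [[0,0,0],[0,0,0],0],
    [[0,0,0],[0,0,0],0],
    [[0,0,0],[0,0,0],0],
    [[0,0,0],[0,0,0],0],
    [[0,0,0],[0,0,0],0],
    [[0,0,0],[0,0,0],0],
  ],
)

```text
time: 4.45
tool_pos: [0.5757, 0.1691, 0.0301]
tool_rot: [0.0, 0.8, 0.599, 0.0]
contact_force: [0.6, -0.2, 4.9]
gripper_width: 0.27
grasp_force: 60.2
```

Emit:
jog_arm(
  targets=[
    [[0,0,-0.6],[0,0,0],0],
    [[0,0,-1.6],[0,0,0],0],
    [[0,0,-2.6],[0,0,0],0],
    [[-0.8,0.1,-3.4],[0,0,-0.3],0],
    [[-2.4,0.3,-3.6],[0,0,-1.0],0],
    [[-4.2,0.5,-3.6],[0,0,-1.7],0],
    [[-6.0,0.7,-3.6],[0,0,-2.4],0],
    [[-7.8,0.9,-3.6],[0,0,-3.0],0],
  ],
)

```text
time: 5.45
tool_pos: [0.5409, -0.0258, 0.1196]
tool_rot: [-0.0, 0.657, 0.754, -0.0]
contact_force: [1.6, 0.1, -1.4]
gripper_width: 0.272
grasp_force: 59.5
```

Emit:
jog_arm(
  targets=[
    [[-1.6,-0.5,0],[0,0,-0.2],0],
    [[-3.2,-1.0,0.2],[0,0,-0.4],0],
    [[-4.4,-1.4,0.5],[0,0,-0.45],0],
    [[-4.92,-1.58,0.8],[0,0,-0.45],0],
    [[-4.92,-1.58,0.8],[0,0,-0.45],0],
    [[-4.92,-1.58,0.8],[0,0,-0.45],0],
    [[-4.92,-1.58,0.8],[0,0,-0.45],0],
  ],
)

```text
time: 6.32
tool_pos: [0.5195, -0.1508, 0.0999]
tool_rot: [0.0, 0.634, 0.773, 0.0]
contact_force: [-0.0, 0.1, -1.7]
gripper_width: 0.271
grasp_force: 59.5
```

Run:
```python
from h import *
s=state(); print(s["tool_pos"],s["tool_rot"],s["contact_force"],s["joint_pos"].round(3))
F=[]
for n in ("wrist","side","wrist"):
    im,d=grab_frame(n); F.append(state()["contact_force"]); np.savez(f"{n}3.npz",im=im,d=d)
    if n=="wrist": cv2.imwrite("pics/w3.png",im[:,:,::-1]); W=(im,d)
print(np.array(F))
im,d=W; c=cam("wrist",s); P=cloud(c,d); Z=P[...,2]; H,S,V=[x.astype(int) for x in cv2.split(cv2.cvtColor(im,cv2.COLOR_RGB2HSV))]
o=np.array([.5405,-.1555]);a=np.radians(11.2); ex=np.array([np.cos(a),np.sin(a)]); ey=np.array([-ex[1],ex[0]])
X=(P[...,:2]-o)@ex;Y=(P[...,:2]-o)@ey
m=(S>110)&(H<30)&(Z>.04)&(Z<.06)&(abs(Y)<.08)&(X<.075)&(X>-.05)
print("tube vis",m.sum(),X[m].mean(),Y[m].min(),Y[m].max())
m=(S<40)&(V>140)&(Z>.037)&(Z<.05)&(X>.06); v,u=np.nonzero(m); q=ray(c,np.c_[u,v],.043)[:,:2]; print("bar x",((q-o)@ex).mean(),((q-o)@ey).min(),((q-o)@ey).max())
for lo,hi in((.07,.095),(.095,.15)):
    m=(Z>lo)&(Z<hi)&(abs(Y)<.07)&(abs(X)<.1)&(S>40); print("hi",m.sum(), X[m].min() if m.any() else 0,X[m].max() if m.any() else 0,Y[m].min() if m.any() else 0,Y[m].max() if m.any() else 0,np.median(Z[m]) if m.any() else 0)
```

```text
[ 0.51954156 -0.15079391  0.09988026] [1.95318636e-04 6.33830821e-01 7.73471669e-01 1.73732096e-04] [-0.03251475  0.13998111 -1.72350639] [-0.42  -0.028  1.923  0.     1.246 -0.618]
[[-0.22929481 -0.21445136 -0.01979003]
 [-0.14755877  0.44461178 -1.532072  ]
 [ 0.13612762  0.40843362 -1.65153863]]
tube vis 1703 0.008989546874055145 0.03389856989827733 0.06316582586830499
bar x 0.09278038439698585 -0.061750961107496734 0.07584123845164244
hi 14476 -0.07321694340811613 0.037051372838898616 -0.017883374483325755 0.04122705920556043 0.09303077243893804
hi 8858 -0.06719164513435623 0.03219815612582074 -0.021630430267791625 0.03871426072240206 0.130848159041333
```

View pics/w3.png

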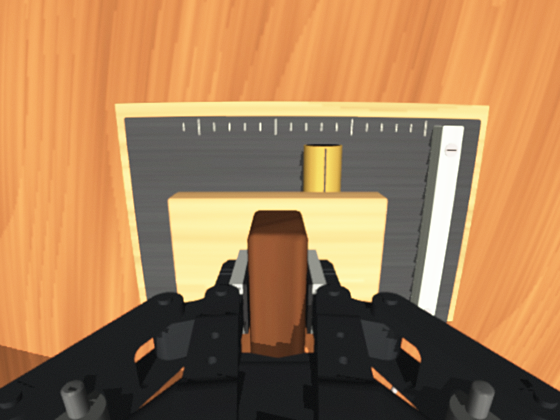

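The view shows the block level and in line with the plate at (278,240), and the tube under its right half at (322,168). Comparing heights within this one picture cancels the camera bias.

Run:
```python
from h import *
z=np.load("wrist3.npz"); s=state(); c=cam("wrist",s); P=cloud(c,z["d"]); Z=P[...,2]
for n,(x0,y0,x1,y1) in dict(tube=(318,152,328,185),soleL=(185,205,240,250),soleR=(320,205,375,250),soleFront=(320,202,375,206),plateL=(150,140,290,180),plateR=(360,140,420,180)).items():
    q=Z[y0:y1,x0:x1]; print(n,np.median(q).round(5),q.std().round(5))
```

```text
tube 0.05504 0.00073
soleL 0.09299 0.0121
soleR 0.09312 0.00857
soleFront 0.09309 0.01748
plateL 0.03212 0.01326
plateR 0.03052 0.01442
```

Emit:
jog_arm(
  targets=[
    [[0,0,0.1],[0,0,0],0],
    [[0,0,0.3],[0,0,0],0],
    [[0,0,0.5],[0,0,0],0],
    [[0,0,0.6],[0,0,0],0],
    [[0,0,0.64],[0,0,0],0],
    [[0,0,0.64],[0,0,0],0],
  ],
)

```text
time: 7.22
tool_pos: [0.5191, -0.1518, 0.0835]
tool_rot: [-0.0, 0.634, 0.773, 0.0]
contact_force: [0.7, -0.5, -0.6]
gripper_width: 0.268
grasp_force: 59.5
```

Emit:
jog_arm(
  targets=[
    [[0,0,0.05],[0,0,0],0],
    [[0,0,0.1],[0,0,0],0],
    [[0,0,0.14],[0,0,0],0],
    [[0,0,0.16],[0,0,0],0],
    [[0,0,0.16],[0,0,0],0],
  ],
)

```text
time: 7.85
tool_pos: [0.5191, -0.1517, 0.0795]
tool_rot: [-0.0, 0.634, 0.773, -0.0]
contact_force: [0.7, 0.2, -1.2]
gripper_width: 0.276
grasp_force: 59.5
```

Emit:
jog_arm(
  targets=[
    [[0,0,0.01],[0,0,0],0],
    [[0,0,0.02],[0,0,0],0],
    [[0,0,0.02],[0,0,0],0],
  ],
)

```text
time: 8.22
tool_pos: [0.5191, -0.1517, 0.0791]
tool_rot: [-0.0, 0.634, 0.773, 0.0]
contact_force: [-0.0, 0.3, -1.0]
gripper_width: 0.27
grasp_force: 59.5
```

Emit:
jog_arm(
  targets=[
    [[0,0,0.01],[0,0,0],0],
    [[0,0,0.02],[0,0,0],0],
    [[0,0,0.02],[0,0,0],0],
  ],
)

```text
time: 8.6
tool_pos: [0.5191, -0.1517, 0.0785]
tool_rot: [-0.0, 0.634, 0.773, -0.0]
contact_force: [-0.8, 0.5, -1.8]
gripper_width: 0.268
grasp_force: 59.5
```

Emit:
jog_arm(
  targets=[
    [[0,0,0.01],[0,0,0],0],
    [[0,0,0.015],[0,0,0],0],
    [[0,0,0.015],[0,0,0],0],
  ],
)

```text
time: 8.98
tool_pos: [0.5191, -0.1517, 0.0782]
tool_rot: [-0.0, 0.634, 0.773, 0.0]
contact_force: [-0.0, 0.0, -0.8]
gripper_width: 0.269
grasp_force: 59.5
```

Emit:
jog_arm(
  targets=[
    [[0,0,0.006],[0,0,0],0],
    [[0,0,0.012],[0,0,0],0],
    [[0,0,0.012],[0,0,0],0],
  ],
)

```text
time: 9.35
tool_pos: [0.5192, -0.1517, 0.0779]
tool_rot: [0.0, 0.634, 0.773, 0.0]
contact_force: [-0.3, 0.1, -0.8]
gripper_width: 0.271
grasp_force: 59.6
```

Emit:
jog_arm(
  targets=[
    [[0,0,0.006],[0,0,0],0],
    [[0,0,0.012],[0,0,0],0],
    [[0,0,0.012],[0,0,0],0],
  ],
)

```text
time: 9.72
tool_pos: [0.5194, -0.1517, 0.0779]
tool_rot: [0.0, 0.634, 0.773, 0.0]
contact_force: [-0.0, 1.4, 0.7]
gripper_width: 0.267
grasp_force: 59.8
```

Contact is made, at about 2 N. I add 0.2 mm.

Emit:
jog_arm(
  targets=[
    [[0,0,0.004],[0,0,0],0],
    [[0,0,0.008],[0,0,0],0],
    [[0,0,0.008],[0,0,0],0],
  ],
)

```text
time: 10.1
tool_pos: [0.5194, -0.1517, 0.0778]
tool_rot: [0.0, 0.634, 0.773, 0.0]
contact_force: [-0.5, 2.5, 2.7]
gripper_width: 0.273
grasp_force: 60.2
```

Emit:
jog_arm(
  targets=[
    [[0,0.02,0.002],[0,0,0],0],
    [[0,0.06,0.005],[0,0,0],0],
    [[0,0.12,0.008],[0,0,0],0],
    [[0,0.19,0.01],[0,0,0],0],
    [[0,0.26,0.011],[0,0,0],0],
  ],
)

```text
time: 10.72
tool_pos: [0.5261, -0.1504, 0.0777]
tool_rot: [0.0, 0.634, 0.773, 0.0]
contact_force: [-2.3, 2.2, 6.1]
gripper_width: 0.267
grasp_force: 60.5
```

Emit:
jog_arm(
  targets=[
    [[0,0.08,0.001],[0,0,0],0],
    [[0,0.16,0.001],[0,0,0],0],
    [[0,0.24,0.002],[0,0,0],0],
    [[0,0.32,0.002],[0,0,0],0],
    [[0,0.4,0.003],[0,0,0],0],
    [[0,0.48,0.003],[0,0,0],0],
  ],
)

```text
time: 11.48
tool_pos: [0.5378, -0.1479, 0.0777]
tool_rot: [0.0, 0.634, 0.773, 0.0]
contact_force: [-1.4, 2.5, 5.6]
gripper_width: 0.268
grasp_force: 60.5
```

Emit:
jog_arm(
  targets=[
    [[0,0.08,0.001],[0,0,0],0],
    [[0,0.16,0.002],[0,0,0],0],
    [[0,0.24,0.003],[0,0,0],0],
    [[0,0.32,0.004],[0,0,0],0],
    [[0,0.4,0.005],[0,0,0],0],
    [[0,0.48,0.006],[0,0,0],0],
    [[0,0.56,0.007],[0,0,0],0],
  ],
)

```text
time: 12.35
tool_pos: [0.5515, -0.145, 0.0776]
tool_rot: [0.0, 0.634, 0.773, 0.001]
contact_force: [-1.7, 3.5, 6.1]
gripper_width: 0.27
grasp_force: 60.6
```

Emit:
jog_arm(
  targets=[
    [[0,0.09,0.001],[0,0,0],0],
    [[0,0.18,0.002],[0,0,0],0],
    [[0,0.27,0.003],[0,0,0],0],
    [[0,0.36,0.004],[0,0,0],0],
    [[0,0.45,0.005],[0,0,0],0],
    [[0,0.54,0.006],[0,0,0],0],
    [[0,0.63,0.006],[0,0,0],0],
    [[0,0.72,0.007],[0,0,0],0],
  ],
)

```text
time: 13.35
tool_pos: [0.5692, -0.1413, 0.0774]
tool_rot: [-0.0, 0.634, 0.773, 0.001]
contact_force: [-0.7, 3.3, 6.4]
gripper_width: 0.273
grasp_force: 60.7
```

Emit:
jog_arm(
  targets=[
    [[0,0.09,0.001],[0,0,0],0],
    [[0,0.18,0.002],[0,0,0],0],
    [[0,0.27,0.002],[0,0,0],0],
    [[0,0.36,0.003],[0,0,0],0],
    [[0,0.45,0.004],[0,0,0],0],
    [[0,0.54,0.005],[0,0,0],0],
    [[0,0.63,0.005],[0,0,0],0],
    [[0,0.72,0.006],[0,0,0],0],
  ],
)

```text
time: 14.35
tool_pos: [0.5867, -0.1376, 0.0773]
tool_rot: [-0.0, 0.634, 0.773, 0.001]
contact_force: [-0.5, 4.3, 7.9]
gripper_width: 0.271
grasp_force: 60.7
```

Emit:
jog_arm(
  targets=[
    [[0,0.08,0],[0,0,0],0],
    [[0,0.17,0],[0,0,0],0],
    [[0,0.26,0],[0,0,0],0],
    [[0,0.35,0.001],[0,0,0],0],
    [[0,0.44,0.001],[0,0,0],0],
    [[0,0.53,0.001],[0,0,0],0],
    [[0,0.62,0.002],[0,0,0],0],
    [[0,0.7,0.002],[0,0,0],0],
  ],
)

```text
time: 15.35
tool_pos: [0.6038, -0.134, 0.0772]
tool_rot: [-0.0, 0.634, 0.773, 0.001]
contact_force: [-1.3, 5.2, 7.4]
gripper_width: 0.273
grasp_force: 60.7
```

Emit:
jog_arm(
  targets=[
    [[0.002,0.08,0],[0,0,0],0],
    [[0.004,0.16,0],[0,0,0],0],
    [[0.006,0.24,0.001],[0,0,0],0],
    [[0.008,0.32,0.001],[0,0,0],0],
    [[0.01,0.4,0.002],[0,0,0],0],
    [[0.012,0.48,0.002],[0,0,0],0],
  ],
)

```text
time: 16.1
tool_pos: [0.6155, -0.1315, 0.0771]
tool_rot: [-0.0, 0.634, 0.773, 0.0]
contact_force: [-0.8, 5.4, 5.9]
gripper_width: 0.27
grasp_force: 60.6
```

```bash
cat > look.py <<'E'
from h import *
s=state(); im,d=grab_frame("wrist"); c=cam("wrist",s); P=cloud(c,d); Z=P[...,2]; H,S,V=[x.astype(int) for x in cv2.split(cv2.cvtColor(im,cv2.COLOR_RGB2HSV))]
o=np.array([.5405,-.1555]);a=np.radians(11.2); ex=np.array([np.cos(a),np.sin(a)]); ey=np.array([-ex[1],ex[0]])
X=(P[...,:2]-o)@ex;Y=(P[...,:2]-o)@ey
for n,m in (("tube",(S>110)&(H<30)&(Z>.043)&(Z<.0565)&(Y>.0)&(Y<.08)&(X<.09)&(X>-.05)),("bar",(S<40)&(V>140)&(Z>.037)&(Z<.05)&(X>.06)&(X<.12)&(Y>0))):
    k=cv2.connectedComponentsWithStats(m.astype(np.uint8)); m=k[1]==1+k[2][1:,4].argmax(); y=Y[m]; x=X[m]
    print(n,m.sum(),"x",np.percentile(x,[2,50,98]).round(4),"y",np.percentile(y,[1,99]).round(4),"slope dx/dy",np.polyfit(y,x,1)[0].round(3))
print(s["contact_force"],state()["contact_force"],s["tool_pos"])
cv2.imwrite("pics/last.png",im[:,:,::-1])
E
python3 look.py
```

```text
tube 1877 x [0.0486 0.0605 0.071 ] y [0.0403 0.0633] slope dx/dy -0.009
bar 1676 x [0.0856 0.0924 0.0993] y [0.0387 0.0754] slope dx/dy -0.004
[-0.81672834  5.35369596  5.86346646] [0.30894331 4.33333306 5.33743848] [ 0.61546408 -0.13153169  0.07708789]
```

Emit:
jog_arm(
  targets=[
    [[0.003,0.05,0.002],[0,0,0],0],
    [[0.006,0.13,0.004],[0,0,0],0],
    [[0.009,0.21,0.005],[0,0,0],0],
    [[0.012,0.29,0.006],[0,0,0],0],
    [[0.015,0.37,0.006],[0,0,0],0],
    [[0.018,0.45,0.007],[0,0,0],0],
    [[0.02,0.52,0.008],[0,0,0],0],
    [[0.022,0.58,0.008],[0,0,0],0],
  ],
)

```text
time: 17.15
tool_pos: [0.6297, -0.1286, 0.077]
tool_rot: [-0.0, 0.634, 0.773, 0.0]
contact_force: [-0.4, 2.2, 6.6]
gripper_width: 0.27
grasp_force: 60.6
```

Emit:
jog_arm(
  targets=[
    [[0,0.05,0],[0,0,0],0],
    [[0,0.1,0.001],[0,0,0],0],
    [[0,0.14,0.001],[0,0,0],0],
    [[0,0.18,0.001],[0,0,0],0],
    [[0,0.22,0.002],[0,0,0],0],
    [[0,0.26,0.002],[0,0,0],0],
    [[0,0.3,0.002],[0,0,0],0],
  ],
)

```text
time: 18.02
tool_pos: [0.637, -0.127, 0.0769]
tool_rot: [-0.0, 0.634, 0.773, 0.0]
contact_force: [-1.5, 3.2, 6.1]
gripper_width: 0.27
grasp_force: 60.6
```

Emit:
jog_arm(
  targets=[
    [[0,0.03,0],[0,0,0],0],
    [[0,0.06,0],[0,0,0],0],
    [[0,0.08,0],[0,0,0],0],
  ],
)

```text
time: 18.4
tool_pos: [0.6389, -0.1266, 0.0769]
tool_rot: [-0.0, 0.634, 0.773, 0.0]
contact_force: [-1.1, 2.3, 6.3]
gripper_width: 0.272
grasp_force: 60.6
```

Emit:
jog_arm(
  targets=[
    [[0,0.03,0],[0,0,0],0],
    [[0,0.05,0],[0,0,0],0],
    [[0,0.06,0],[0,0,0],0],
  ],
)

```text
time: 18.77
tool_pos: [0.6403, -0.1263, 0.0769]
tool_rot: [-0.0, 0.634, 0.773, 0.0]
contact_force: [-1.3, 3.6, 5.8]
gripper_width: 0.272
grasp_force: 60.6
```

Emit:
jog_arm(
  targets=[
    [[0,0.02,0],[0,0,0],0],
    [[0,0.04,0],[0,0,0],0],
    [[0,0.04,0],[0,0,0],0],
  ],
)

```text
time: 19.15
tool_pos: [0.6411, -0.1262, 0.0768]
tool_rot: [-0.0, 0.634, 0.773, 0.0]
contact_force: [-1.3, 3.7, 6.9]
gripper_width: 0.272
grasp_force: 60.6
```

Emit:
jog_arm(
  targets=[
    [[0,0.02,-0.001],[0,0,0],0],
    [[0,0.04,-0.002],[0,0,0],0],
    [[0,0.05,-0.002],[0,0,0],0],
    [[0,0.05,-0.002],[0,0,0],0],
  ],
)

```text
time: 19.65
tool_pos: [0.6416, -0.1261, 0.0767]
tool_rot: [-0.001, 0.634, 0.773, -0.001]
contact_force: [-3.6, 2.1, 7.0]
gripper_width: 0.277
grasp_force: 60.7
```

```bash
python3 look.py
```

```text
tube 1833 x [0.0629 0.0749 0.0844] y [0.0406 0.0635] slope dx/dy -0.038
bar 1660 x [0.0859 0.0927 0.0994] y [0.039  0.0756] slope dx/dy 0.002
[-3.59013321  2.10887975  7.01076831] [-3.60610784  2.15086179  6.50544581] [ 0.64155792 -0.12611915  0.07673991]
```

Emit:
jog_arm(
  targets=[
    [[0,0.01,-0.002],[0,0,0],0],
    [[0,0.02,-0.003],[0,0,0],0],
    [[0,0.03,-0.004],[0,0,0],0],
    [[0,0.03,-0.004],[0,0,0],0],
    [[0,0.03,-0.004],[0,0,0],0],
  ],
)

```text
time: 20.32
tool_pos: [0.6422, -0.1262, 0.0767]
tool_rot: [-0.001, 0.635, 0.773, -0.001]
contact_force: [-4.5, 2.2, 7.6]
gripper_width: 0.266
grasp_force: 60.6
```

Emit:
jog_arm(
  targets=[
    [[0,0,-0.02],[0,0,0],0],
    [[0,0,-0.06],[0,0,0],0],
    [[0,0,-0.15],[0,0,0],0],
    [[0,0,-0.4],[0,0,0],0],
    [[0,0,-0.9],[0,0,0],0],
    [[0,0,-1.6],[0,0,0],0],
    [[0,-0.6,-2.2],[0,0,0],0],
    [[0,-1.6,-2.6],[0,0,0],0],
  ],
)

```text
time: 21.32
tool_pos: [0.6048, -0.1344, 0.1442]
tool_rot: [0.002, 0.634, 0.773, 0.001]
contact_force: [0.6, -0.6, -1.1]
gripper_width: 0.271
grasp_force: 59.5
```

```bash
python3 look.py
python3 - <<'E'
from h import *
z=grab_frame("scene"); cv2.imwrite("pics/s5.png",cv2.resize(z[0][150:280,165:300],(675,650))[:590,:,::-1])
im,d=z; c=cam("scene"); H,S,V=[x.astype(int) for x in cv2.split(cv2.cvtColor(im,cv2.COLOR_RGB2HSV))]
E
```

```text
tube 1574 x [0.062  0.0731 0.084 ] y [0.0247 0.0634] slope dx/dy -0.005
bar 1299 x [0.0858 0.0924 0.0995] y [0.0231 0.0758] slope dx/dy -0.006
[ 0.55461814 -0.57427866 -1.10014907] [ 1.35409983  0.5050509  -1.10349142] [ 0.60478718 -0.13436291  0.1442386 ]
```

View pics/last.png

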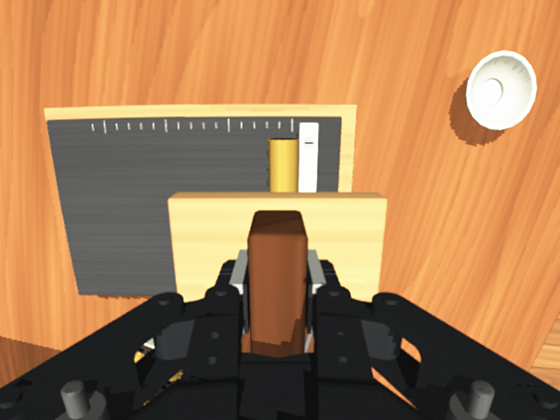

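The tube is at board x 73.1 mm, square and touching the bar (pixel (283,165) beside the bar at (309,158)). I return the block.

Emit:
jog_arm(
  targets=[
    [[1.0,0.1,0],[0,0,0.3],0],
    [[2.7,0.3,0],[0,0,0.8],0],
    [[4.6,0.5,0],[0,0,1.4],0],
    [[6.5,0.7,0],[0,0,2.0],0],
    [[8.4,0.9,0],[0,0,2.6],0],
    [[10.2,1.05,0],[0,0,3.1],0],
    [[11.5,1.2,0],[0,0,3.4],0],
    [[12.16,1.25,0],[0,0,3.45],0],
  ],
)

```text
time: 22.42
tool_pos: [0.5754, 0.1721, 0.1419]
tool_rot: [0.0, 0.8, 0.6, 0.001]
contact_force: [-0.0, -0.5, -1.1]
gripper_width: 0.272
grasp_force: 59.5
```

Emit:
jog_arm(
  targets=[
    [[0,0,0.5],[0,0,0],0],
    [[0,0,1.5],[0,0,0],0],
    [[0,0,2.5],[0,0,0],0],
    [[0,0,3.4],[0,0,0],0],
    [[0,0,3.8],[0,0,0],0],
    [[0,0,3.9],[0,0,0],0],
    [[0,0,3.9],[0,0,0],0],
  ],
)

```text
time: 23.3
tool_pos: [0.5758, 0.1699, 0.0445]
tool_rot: [0.0, 0.801, 0.599, 0.0]
contact_force: [0.0, -0.3, -1.3]
gripper_width: 0.27
grasp_force: 59.5
```

Emit:
jog_arm(
  targets=[
    [[0,0,0.15],[0,0,0],0],
    [[0,0,0.3],[0,0,0],0],
    [[0,0,0.42],[0,0,0],0],
    [[0,0,0.5],[0,0,0],0],
    [[0,0,0.54],[0,0,0],0],
    [[0,0,0.57],[0,0,0],0],
    [[0,0,0.58],[0,0,0],0],
    [[0,0,0.58],[0,0,0],0],
  ],
)

```text
time: 24.3
tool_pos: [0.5752, 0.1703, 0.0301]
tool_rot: [-0.0, 0.8, 0.599, -0.0]
contact_force: [-3.5, -0.7, 5.7]
gripper_width: 0.268
grasp_force: 60.4
```

On the pad, with a contact of about 7 N. I open the gripper, then rise.

Emit:
jog_arm(
  targets=[
    [[0,0,0],[0,0,0],100],
    [[0,0,0],[0,0,0],100],
    [[0,0,0],[0,0,0],100],
    [[0,0,0],[0,0,0],100],
    [[0,0,0],[0,0,0],100],
    [[0,0,0],[0,0,0],100],
    [[0,0,0],[0,0,0],100],
  ],
)

```text
time: 25.18
tool_pos: [0.5752, 0.1702, 0.0293]
tool_rot: [0.0, 0.8, 0.599, 0.0]
contact_force: [-0.7, -0.3, 0.1]
gripper_width: 1.0
grasp_force: 0.0
```

Emit:
jog_arm(
  targets=[
    [[0,0,-0.3],[0,0,0],100],
    [[0,0,-1.0],[0,0,0],100],
    [[0,0,-2.2],[0,0,0],100],
    [[0,0,-3.6],[0,0,0],100],
    [[0,0,-5.0],[0,0,0],100],
    [[0,0,-6.1],[0,0,0],100],
    [[0,0,-6.1],[0,0,0],100],
    [[0,0,-6.1],[0,0,0],100],
  ],
)

```text
time: 26.18
tool_pos: [0.5747, 0.1702, 0.1813]
tool_rot: [-0.0, 0.8, 0.599, -0.0]
contact_force: [-0.8, 0.0, -0.2]
gripper_width: 1.0
grasp_force: 0.0
```

Run:
```python
from h import *
s=state(); im,d=grab_frame("wrist"); c=cam("wrist",s); P=cloud(c,d); Z=P[...,2]; near=np.hypot(P[...,0]-.575,P[...,1]-.168)<.1
for n,lo,hi,zz in (("handle",.054,.068,.061),("sole",.018,.029,.0225),("pad",.004,.012,.0065)):
    m=near&(Z>lo)&(Z<hi); k=cv2.connectedComponentsWithStats(m.astype(np.uint8)); m=k[1]==1+k[2][1:,4].argmax(); print(n,m.sum(),np.median(Z[m]),wrect(c,m,zz))
im2,d2=grab_frame("scene"); c=cam("scene"); P=cloud(c,d2)
H,S,V=[x.astype(int) for x in cv2.split(cv2.cvtColor(im2,cv2.COLOR_RGB2HSV))]; o=np.array([.5405,-.1555]);a=np.radians(11.2); ex=np.array([np.cos(a),np.sin(a)]); ey=np.array([-ex[1],ex[0]])
X=(P[...,:2]-o)@ex;Y=(P[...,:2]-o)@ey
for n,m in(("tube",(S>110)&(H<32)&(H>19)&(V>60)&(P[...,2]>.035)&(X>-.1)&(X<.1)&(abs(Y)<.075)),("bar",(S<40)&(V>140)&(X>.05)&(X<.12)&(abs(Y)<.09))): print(n,wrect(c,m,.044))
out=np.hstack([cv2.resize(im,(400,300)),cv2.resize(im2[150:285,170:350],(400,300))]); cv2.imwrite("pics/fin.png",out[:,:,::-1])
print(s["contact_force"],s["gripper_width"],s["time"])
```

```text
handle 1824 0.06118633426170636 (array([577.1, 168.4]), array([59.3, 23.4]), 73.05)
sole 6071 0.023356391160476275 (array([576.8, 167.8]), array([ 69.8, 110.1]), 73.64)
pad 6865 0.0073269721780261365 (array([573.8, 168.7]), array([110.3, 149.5]), 84.69)
tube (array([ 609.3, -133.2]), array([ 19.7, 107.4]), 10.07)
bar (array([ 631.7, -138.5]), array([ 11.2, 113.3]), 11.19)
[-0.80363378  0.03008672 -0.17119479] 0.9998430003987135 26.175
```

View pics/fin.png

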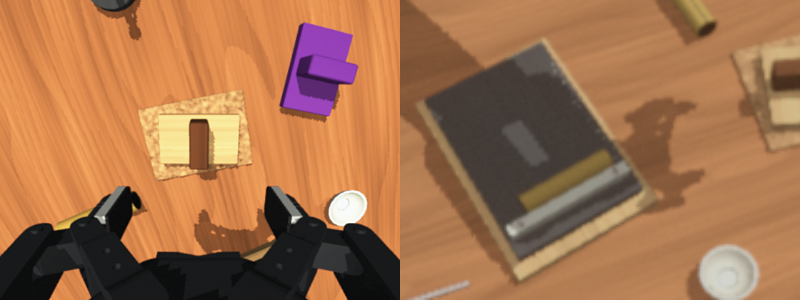

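The block is centred on its pad to within 3 mm (at (200,143)) and the tube lies square against the bar (at (565,180)). I hand the job in.

```bash
python3 -c "
from plant import *
print(job_done())"
```

```text
the job is handed in; nothing more can be done
None
```

I rolled the tube up to the stop bar, where it lies square, and set the block back sole down within about 3 mm of its pad's centre; I handed the job in at about 26 s, with measured press at roughly 7 to 9 N throughout the roll, and no verdict came back.

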